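# Fill the bolt jar through the funnel

## Task

Push the jar's shuttle along its bed by the tab until it is felt against the stop under the funnel, then press the lever down to tip the tray so that all six bolts run through the funnel into the jar, and let the tray come back level. Tip gradually so that they do not bridge in the funnel; if they do, nudge the sprung funnel's rim until they drop. Leave the filled jar standing on its bed, do not touch the bolts with the gripper and leave the loose things around alone.

Things in the scene. Friction and masses are not known exactly. Their poses are not given: they have to be found in the camera images.
- bed: fixed slide bed: aluminium plate 84 wide, 410 long, 6 thick, with two dark guide rails, tops 18 above the bench. Origin at the bench top on its centre line. Its y axis runs along the bed from the push-tab end to the funnel end, x across it away from the robot, z up. Turned up to 0.18 rad
- near_limit (a point): point on the bed's centre line at the bench top, 40 mm along its +y: the nearest place the funnel's axis can be. The fixed funnel head stands astride the bed, turned as it is, axis somewhere between near_limit and far_limit; where is not measured: see or feel it. Aluminium funnel: mouth 100 wide, rim 156 above the bench, spout bore 38, lower end 78 above the bench
- far_limit (a point): same, 120 mm along: the farthest place of the funnel's axis. A dark stop bar, 22 to 40 above the bench, crosses the bed; the shuttle's bumper meets it when the jar is right under the spout. The tray of bolts is behind the funnel (+x), hinged 42 in +x of the funnel's axis, parallel to the bed's y, 160 up. The funnel is sprung: pushed at its rim it yields 6 mm along the bed's x at 0.6 N per mm
- jar_mouth (a point): centre of the rim of the clear jar (outer diameter 50, inner 44, inside depth 58), 73 above the bench, clamped upright on the shuttle: a plate 61 wide, 168 long, loose between the rails, sliding along the bed, 0.25 to 0.5 kg, a few N of friction. It starts 50 to 180 mm short of its place under the spout. Axes: y to the shuttle's front, z up
- push_tab (a point): centre of the rear face (away from the jar) of the upright dark plate at the shuttle's tail: 30 wide, 8 thick, top 66 above the bench; this point is 41 above the bench, 134 behind the jar's axis. Push here along the bed's +y
- tray (a joint): tray angle a, rad: 0 level, 1.15 tipped to its stop; falls back when let go. Pressing a black bar down, a few N, tips it: bar 16 thick, 30 long along the bed's y, centre 100 in +y of the funnel's axis, 70*cos(0.5-a) to the robot's side (-x) of the hinge, 160+70*sin(0.5-a) above the bench (194 level, 118 tipped). Bolts slide from a = 0.45 to 0.7; a fast rush can jam in the funnel
- bolt_1_mid (a point): centre of a plain steel socket-head bolt, 24 long, 10 thick, one of six alike that lie loose in the tray; its y axis runs along the bolt
- bolt_2_mid (a point): centre of another of the six bolts
- bolt_3_mid (a point): centre of another of the six bolts
- bolt_4_mid (a point): centre of another of the six bolts
- bolt_5_mid (a point): centre of another of the six bolts
- bolt_6_mid (a point): centre of another of the six bolts
- eyepiece: bystander: black eyepiece, 33 across, 47 high, standing loose on the bench; origin at the centre of its foot
- kapton_roll: bystander: small amber tape roll, 53 across, 12 high, loose on the bench; origin under its centre
- gel_box: bystander: small flat grey and black box 53x53x18, loose on the bench; origin under its centre

How it is judged:
By the outcome, as a careful person would: the job done as asked, in the order asked, and still so for the second after the job is handed in, with the robot touching nothing.
It also fails if it takes over 54 s, if anything falls off the work surface, if the arm or the gripper's body presses on something with over 40 N, if the wrist force passes 120 N, or if a joint passes its speed limit or range.

## Robot

A 7-joint arm with a two-finger parallel gripper is mounted at the origin on a cart in front of the work surface, level with it; the furniture and walls round the work are solid. World frame = base frame: x ahead of the robot, y to its left, z up, the work surface at z = 0. Lengths are in m, angles in rad, forces in N, time in s.
With the tool pointing down it reaches from about 0.35 to 0.9 m from the base axis. Payload 19.9 kg.
Tool frame: the origin (TCP) lies on the centre line of the jaws, within the pads' length; the fingertips stand 17 mm ahead of it and the grasp point (between the pads) lies 2 mm behind it; z points along the fingers, y is the line along which they close (so a half turn about z gives the same grasp; the last joint's range is limited). The gripper opens to 94 mm and grips with 3 to 60 N. Pads are 16 mm wide; open, the fingers measure 119 mm over their backs; the gripper's body (75 mm by 177 mm) begins 78 mm behind the grasp point.
Start: joints at [-1.181, 0.417, -0.01, 1.614, 0.005, 1.111, -0.053], TCP at [0.262, 0.568, 0.222] pointing down, gripper open.
Joint ranges: [-2.81, 2.81], [-0.39, 2.02], [-1.27, 1.25], [0.06, 2.57], [-1.19, 4.33], [0.19, 2], [-2.82, 2.82]. Speed limits (rad/s): [1.89, 1.89, 2.39, 2.39, 3.01, 3.01, 3.01].

## Interface

Orientations are given as a rotation vector (axis times angle).
In Python, from plant import * gives the robot as it stands.
- The arm moves only by the tool move_arm, never from a script. Its argument "increments" is text: rows parted by semicolons, each of 5 numbers parted by spaces: the closure in counts, from 0 (fully open) to 255 (shut), then the shift along the world's x, y, z in mm, then the turn about the world's z in rad. A call has 1 to 12 rows; each row shifts and turns the commanded pose from where the row before left it; what a row does not reach is not made up. A row lasts 1/10 s, in which the tool goes at most 50 mm and 8.59 degrees, less where a joint would pass 70% of its speed; a pose out of reach is approached as far as the arm can. A call is refused whole if a number of a shift passes 50 or a number of a turn 0.15, either way. A call with a gripper value outside its range is refused whole. The fingers move at their own pace and stop on an object; the grip force is fixed at half the most. Time passes only in rows, so rows that do not move let the fingers close. It gives the time, the measured TCP pose, the force, the opening and the grip force at its end, in the units of the state.
- read_state(): the state, without advancing time (a new reading comes with each control period).
- snapshot(name): name is "side" or "top" or "wrist"; returns the picture (480x640x3 uint8, red, green, blue); there is no depth.
- camera_params(name): a dict with "intrinsics" (3x3 intrinsics, pixels), "D" ([k1, k2, p1, p2, k3] as OpenCV has them; the pictures are not rectified), "T" (4x4, takes a point from camera to world coordinates). Camera axes: x right, y up, looking along -z (the intrinsics and any distortion apply to the point x, -y, -z); pixel columns grow to the right and rows downward; lengths in m; the calibration is good to about 2 mm. A picture is of the moment at which its call begins: read the wrist's pose just before it. camera_params takes no time and is no camera call; for the wrist camera it gives the pose at the moment of the call.
- close_job(): hands the job in; it is judged then, once.
The state is a dict: "clock": time; "qpos": joint angles; "dq": joint speeds; "joint_torque": joint torques, N m; "tcp_pos": TCP position; "tool_rot": TCP orientation; "wrist_force": force on the tool from outside, world axes, zero at the start; "ft_torque": the same for the moment, N m; "gripper_width": opening from 0.0 (shut) to 1.0 (fully open); "grasp_force": force on a finger pad.
Only numpy, scipy, OpenCV 4.12 (cv2) and the standard library are available. Lean on these libraries where they do the work, as an engineer would, in place of code of your own. Each camera call takes 0.05 s, during which the arm holds its last target. There are 200 camera calls.

## Working session

There is one attempt and no reset: what is moved stays moved. The work goes in short steps, Python scripts to look and compute and a tool call to move; the robot and the scene stay as the last step left them, time stands still between calls to the robot, and variables do not carry over. Pictures are saved under pics/ and viewed, at most 10 in all, crops included, and the job is handed in when it is done.

Besides the shell and the picture viewer there is one more tool, called after "Request:" as a command line: name --argument value ..., lists and objects as JSON in quotes. move_arm: Moves the arm, as the interface text tells. Its arguments: {"type":"object","properties":{"increments":{"type":"string"}},"required":["increments"]}

```bash
mkdir -p pics; ls
cat > h.py <<'E'
from plant import *
import numpy as np, cv2
def ray(P,uv):
    K=np.array(P["intrinsics"]);D=np.array(P["D"],float);T=np.array(P["T"])
    p=cv2.undistortPoints(np.array(uv,float).reshape(-1,1,2),K,D).reshape(-1,2)
    d=np.c_[p[:,0],-p[:,1],-np.ones(len(p))]@T[:3,:3].T
    return T[:3,3],d
def onz(P,uv,z):
    o,d=ray(P,uv); return o+d*((z-o[2])/d[:,2])[:,None]
def proj(P,X):
    K=np.array(P["intrinsics"]);D=np.array(P["D"],float);T=np.array(P["T"])
    c=(np.atleast_2d(X)-T[:3,3])@T[:3,:3]
    return cv2.projectPoints(c*[1,-1,-1],np.zeros(3),np.zeros(3),K,D)[0].reshape(-1,2)
E
python3 - <<'E'
from h import *
for n in("top","side"):
    cv2.imwrite(f"pics/{n}0.png",snapshot(n)[...,::-1]); P=camera_params(n); print(n,np.round(P["T"],3).tolist(),np.round(P["intrinsics"],1).tolist())
print(read_state())
E
```

```text
pics
top [[0.015, 0.998, -0.064, 0.474], [-1.0, 0.017, 0.022, -0.009], [0.023, 0.064, 0.998, 1.205], [0.0, 0.0, 0.0, 1.0]] [[510.8, 0.0, 315.5], [0.0, 510.8, 234.7], [0.0, 0.0, 1.0]]
side [[0.84, 0.191, -0.508, 0.098], [-0.542, 0.332, -0.772, -0.728], [0.021, 0.924, 0.382, 0.46], [0.0, 0.0, 0.0, 1.0]] [[468.8, 0.0, 322.4], [0.0, 468.8, 242.4], [0.0, 0.0, 1.0]]
{'clock': 0.1, 'qpos': array([-1.1804877 ,  0.41789889, -0.01028818,  1.61408075,  0.00471067,
        1.11071596, -0.05299331]), 'dq': array([-6.17901294e-04, -1.40078813e-03,  1.08350909e-03, -1.33472178e-03,
        3.25635709e-04, -7.23481142e-04,  3.58621483e-05]), 'joint_torque': array([ 8.64895246e-04, -8.52593207e+01,  6.39107153e-01, -4.26703620e+01,
       -4.90196259e-02,  1.63171208e-02,  5.50633740e-05]), 'tcp_pos': array([0.26146075, 0.56734093, 0.22191149]), 'tool_rot': array([-6.72988781e-01, -3.06852675e+00,  1.68338533e-03]), 'wrist_force': array([-0.03167347, -0.13502383,  0.35716624]), 'ft_torque': array([0.01676575, 0.03557566, 0.0251289 ]), 'grasp_force': 0.0, 'gripper_width': 0.9972121581058482}
```

View pics/top0.png

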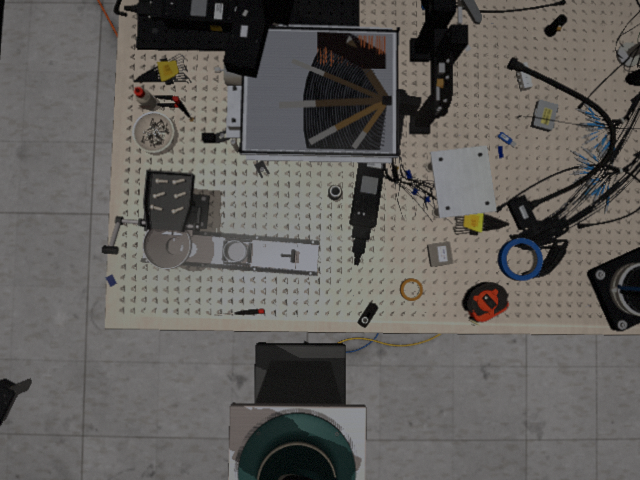

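View pics/side0.png

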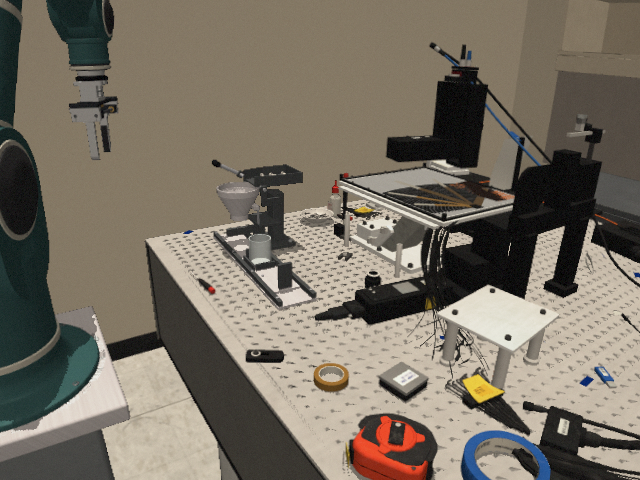

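The top view shows the bed from about (318,258) to (145,250), with the tab near (290,256), the jar at (236,251), the funnel at (167,247) and the lever bar near (110,249). I'll zoom in for exact pixels.

Run:
```python
from h import *
a=cv2.imread("pics/top0.png")[160:300,95:335]; b=cv2.imread("pics/side0.png")[140:320,140:340]
cv2.imwrite("pics/topc.png",cv2.resize(a,None,fx=3.3,fy=3.3,interpolation=cv2.INTER_CUBIC))
P=camera_params("top")
print(onz(P,[[318,244],[317,274],[145,240]],.012)); print("jar",onz(P,[[236,251]],.073),"fun",onz(P,[[167,247]],.156),"bar",onz(P,[[110,249]],.194),"tab",onz(P,[[297,256]],.066))
```

```text
[[ 0.52825203 -0.04085874  0.012     ]
 [ 0.4582307  -0.03956803  0.012     ]
 [ 0.53095385  0.36295076  0.012     ]]
jar [[0.50700272 0.14195952 0.073     ]] fun [[0.51041887 0.27244847 0.156     ]] bar [[0.50324004 0.37498323 0.194     ]] tab [[0.49825883 0.00700026 0.066     ]]
```

View pics/topc.png

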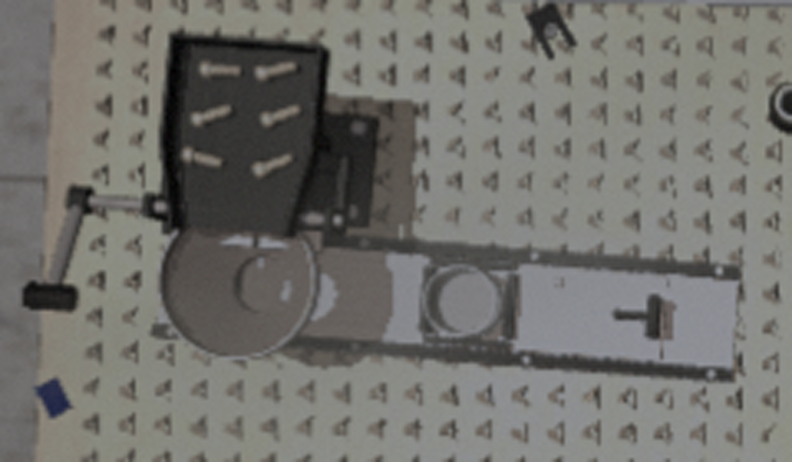

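The crop shows the funnel rim centre near (240,292), the jar rim (462,300), the tab (655,317), the bar (50,296), and the rails running (330,238)-(738,272) and (300,343)-(735,380). All of these are crop pixels.

Run:
```python
from h import *
P=camera_params("top"); 
def o(c,z): return onz(P,np.array(c,float)/3.3+[95,160],z)
for l in([[738,272],[330,238]],[[735,380],[300,343]]):
    q=o(l,.018); d=q[1]-q[0]; print("rail",q[:,:2].round(4).tolist(),"yaw",np.arctan2(-d[0],d[1]))
f=o([[240,292]],.156)[0];j=o([[462,300]],.073)[0];b=o([[50,296]],.194)[0];t=o([[664,318]],.066)[0]
d=j-t;print("f",f,"j",j,"b",b,"t",t)
print("yaw jar-tab",np.arctan2(-d[0],d[1]),np.hypot(*d[:2]),"fun-jar",np.hypot(*(f-j)[:2]),np.arctan2(-(f-j)[0],(f-j)[1]),"bar-f",(b-f))
```

```text
rail [[0.5317, -0.0421], [0.5509, 0.2455]] yaw -0.06680562689393833
rail [[0.4557, -0.0411], [0.4768, 0.2644]] yaw -0.06900037216975195
f [0.50740074 0.27085719 0.156     ] j [0.50716776 0.14417309 0.073     ] b [0.50186828 0.37462781 0.194     ] t [0.49742148 0.00874056 0.066     ]
yaw jar-tab -0.07184024921441741 0.13578277108934947 fun-jar 0.12668431095012617 -0.0018390041535946147 bar-f [-0.00553246  0.10377062  0.038     ]
```

Request:
move_arm --increments "255 0 -50 20 -0.1; 255 10 -50 20 -0.1; 255 20 -50 0 -0.1; 255 22 -50 0 -0.1; 255 23 -50 0 -0.1; 255 23 -50 0 -0.1; 255 23 -50 0 -0.1; 255 23 -50 0 -0.1; 255 23 -50 0 -0.1; 255 23 -50 0 -0.1; 255 22 -50 0 -0.1; 255 20 -48 0 -0.1"

```text
clock: 1.3
tcp_pos: [0.4745, 0.0169, 0.2594]
tool_rot: [-2.292, -2.148, -0.001]
wrist_force: [0.5, 1.0, -0.3]
gripper_width: 0.018
grasp_force: 0.0
```

Request:
move_arm --increments "255 0 0 0 0; 255 0 0 0 0"

```text
clock: 1.5
tcp_pos: [0.4741, 0.0181, 0.259]
tool_rot: [-2.29, -2.151, 0.001]
wrist_force: [-0.0, -0.3, -0.0]
gripper_width: 0.007
grasp_force: 0.0
```

Next I go to (0.494,-0.032), then down to z 0.05.

Request:
move_arm --increments "255 10 -25 -10 0; 255 10 -25 -39 0; 255 0 0 -40 0; 255 0 0 -40 0; 255 0 0 -40 0; 255 0 0 -40 0; 255 0 0 0 0; 255 0 0 0 0"

```text
clock: 2.3
tcp_pos: [0.494, -0.0305, 0.0509]
tool_rot: [-2.286, -2.153, 0.001]
wrist_force: [0.1, -0.0, 0.8]
gripper_width: 0.009
grasp_force: 0.0
```

Run:
```python
from h import *
s=snapshot("side")[170:320,190:340]; w=snapshot("wrist")
cv2.imwrite("pics/a.png",np.hstack([cv2.resize(s,(450,450),interpolation=cv2.INTER_CUBIC),cv2.resize(w,(350,450))])[...,::-1])
print(read_state()["tcp_pos"])
```

```text
[ 0.49519428 -0.03061704  0.0522083 ]
```

View pics/a.png

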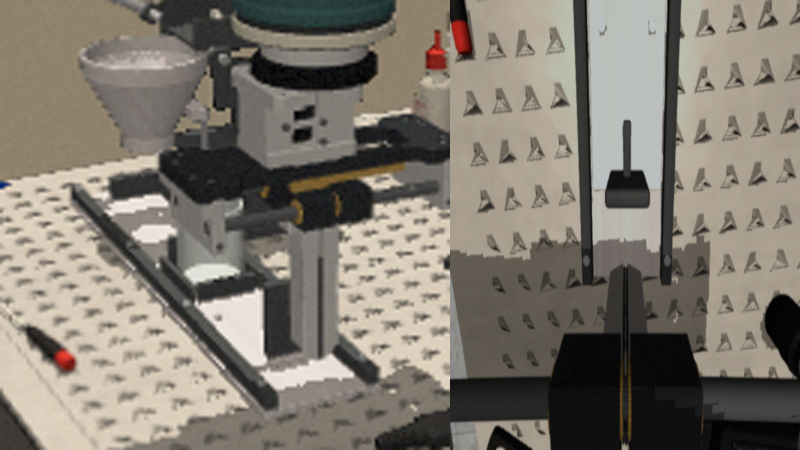

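The closed fingers stand behind the tab and line up with it: fingertips at column 625, tab centre at 628. I'm pushing now.

Request:
move_arm --increments "255 1 12 0 0; 255 1 12 0 0; 255 0.7 10 0 0; 255 0.7 10 0 0; 255 0.7 10 0 0; 255 0.7 10 0 0; 255 0.7 10 0 0; 255 0.7 10 0 0; 255 0.7 10 0 0; 255 0.7 10 0 0; 255 0.7 10 0 0; 255 0 0 0 0"

```text
clock: 3.6
tcp_pos: [0.5024, 0.0848, 0.0501]
tool_rot: [-2.286, -2.154, -0.0]
wrist_force: [0.6, -1.2, 0.1]
gripper_width: 0.005
grasp_force: 0.0
```

Request:
move_arm --increments "255 0.7 10 0 0; 255 0.6 8 0 0; 255 0.4 6 0 0; 255 0.3 4 0 0; 255 0.3 4 0 0"

```text
clock: 4.1
tcp_pos: [0.5047, 0.1152, 0.0502]
tool_rot: [-2.288, -2.153, 0.0]
wrist_force: [0.9, -1.2, -1.7]
gripper_width: 0.006
grasp_force: 0.8
```

Request:
move_arm --increments "255 0.2 3 0 0; 255 0.2 3 0 0; 255 0 0 0 0"

```text
clock: 4.4
tcp_pos: [0.5052, 0.1213, 0.0502]
tool_rot: [-2.288, -2.153, -0.0]
wrist_force: [0.0, 0.2, 0.5]
gripper_width: 0.005
grasp_force: 0.0
```

Request:
move_arm --increments "255 0.2 3 0 0; 255 0.2 3 0 0"

```text
clock: 4.6
tcp_pos: [0.5056, 0.1268, 0.0503]
tool_rot: [2.289, 2.152, -0.0]
wrist_force: [-0.7, -1.8, 0.2]
gripper_width: 0.008
grasp_force: 1.2
```

Run:
```python
from h import *
s=snapshot("side")[150:300,190:340]; w=snapshot("wrist");t=snapshot("top")[215:290,130:230]
cv2.imwrite("pics/b.png",np.hstack([cv2.resize(s,(400,400),interpolation=cv2.INTER_CUBIC),cv2.resize(w[:400],(400,400))])[...,::-1])
print(read_state()["tcp_pos"],read_state()["wrist_force"])
```

```text
[0.50557332 0.12727013 0.05028145] [-0.02573704  0.31382562 -0.50124499]
```

View pics/b.png

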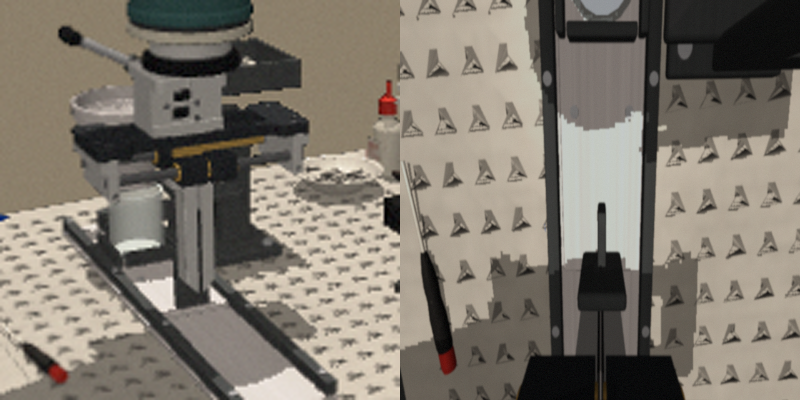

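The side view shows the fingers at the tab (about 195,290) and the jar (about 140,220) moving towards the funnel, so the push is working. I'll keep going in small steps until I feel the stop.

Request:
move_arm --increments "255 0.1 2 0 0; 255 0.1 2 0 0; 255 0.1 2 0 0"

```text
clock: 5.05
tcp_pos: [0.5059, 0.1325, 0.0503]
tool_rot: [2.288, 2.152, -0.001]
wrist_force: [-3.0, -20.2, 8.7]
gripper_width: 0.003
grasp_force: 10.2
```

The force jumped from about 1.5 N to 20 N, so the bumper is against the stop. I'm backing off and rising.

Request:
move_arm --increments "255 0 -3 0 0; 255 -1 -15 0 0; 255 -1 -20 10 0; 255 0 0 48 0; 255 0 0 48 0; 255 0 0 48 0; 255 0 0 48 0; 255 0 0 48 0; 255 0 0 0 0"

```text
clock: 5.95
tcp_pos: [0.5057, 0.0931, 0.3065]
tool_rot: [2.289, 2.149, 0.013]
wrist_force: [0.2, -0.5, -1.2]
gripper_width: 0.003
grasp_force: 0.0
```

Run:
```python
from h import *
t=snapshot("top")[180:290,95:255]; s=snapshot("side")[130:280,190:340]
cv2.imwrite("pics/c.png",np.hstack([cv2.resize(t,(480,330),interpolation=cv2.INTER_CUBIC),cv2.resize(s,(320,330),interpolation=cv2.INTER_CUBIC)])[...,::-1])
print(read_state()["tcp_pos"])
```

```text
[0.5038531  0.09338474 0.30136536]
```

View pics/c.png

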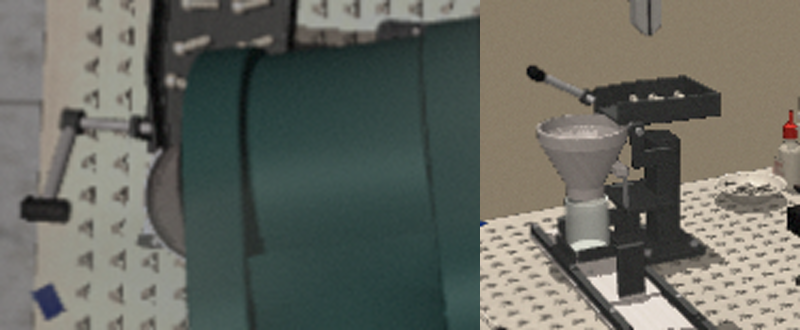

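Side view: the jar at (587,220) stands directly under the spout and the bolts are still in the tray. Now I move above the bar at about (0.502, 0.377).

Request:
move_arm --increments "255 0 47 0 0; 255 0 47 0 0; 255 0 48 0 0; 255 0 48 0 0; 255 0 48 0 0; 255 -2 46 0 0; 255 0 0 -30 0; 255 0 0 -28 0; 255 0 0 0 0"

```text
clock: 6.95
tcp_pos: [0.5004, 0.3767, 0.2377]
tool_rot: [2.289, 2.152, -0.012]
wrist_force: [-1.4, -0.4, -0.2]
gripper_width: 0.006
grasp_force: 0.0
```

Run:
```python
from h import *
s=snapshot("side")[110:230,180:300]; w=snapshot("wrist")
cv2.imwrite("pics/d.png",np.hstack([cv2.resize(s,(400,400),interpolation=cv2.INTER_CUBIC),cv2.resize(w,(400,400))])[...,::-1])
print(read_state()["tcp_pos"])
A=ray(camera_params("top"),[[110.2,249.7]]);B=ray(camera_params("side"),[[216.7,163.2]])
d,e=A[1][0],B[1][0]; t=np.linalg.lstsq(np.c_[d,-e],B[0]-A[0],rcond=None)[0]; print(A[0]+d*t[0],B[0]+e*t[1])
```

```text
[0.50208544 0.37776924 0.24219997]
[0.50185307 0.37438445 0.19438763] [0.50237358 0.37417783 0.1943239 ]
```

View pics/d.png

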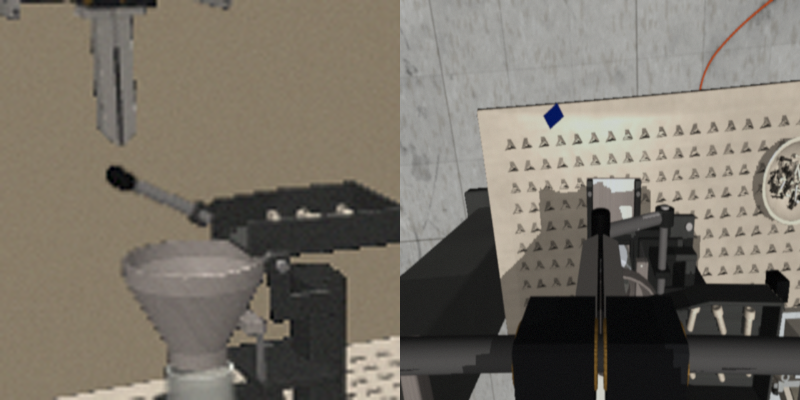

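The tip is above the bar, which triangulates to (0.502,0.374,0.194) as expected. I press down gradually.

Request:
move_arm --increments "255 0 0 -8 0; 255 0 0 -8 0; 255 0 0 -6 0; 255 0 0 -4 0; 255 -1 0 -4 0; 255 -1 0 -4 0; 255 -1 0 -4 0; 255 -1 0 -4 0; 255 0 0 -4 0; 255 0 0 -2 0; 255 0 0 -2 0; 255 0 0 0 0"

```text
clock: 8.25
tcp_pos: [0.498, 0.3788, 0.1921]
tool_rot: [2.288, 2.152, -0.0]
wrist_force: [0.4, 0.5, 2.7]
gripper_width: 0.005
grasp_force: 1.3
```

Contact is at 2.7 N. The bolts slide in this next range, so I slow down.

Request:
move_arm --increments "255 0 0 -1 0; 255 0 0 -1 0; 255 0 0 -1 0; 255 0 0 -1 0; 255 0 0 -1 0; 255 0 0 -1 0; 255 0 0 -1 0; 255 0 0 -1 0; 255 0 0 -1 0; 255 0 0 -1 0; 255 0 0 -1 0; 255 0 0 -1 0"

```text
clock: 9.45
tcp_pos: [0.4978, 0.3789, 0.1801]
tool_rot: [-2.288, -2.153, 0.0]
wrist_force: [-0.3, 0.7, 2.7]
gripper_width: 0.008
grasp_force: 1.0
```

Request:
move_arm --increments "255 0 0 -1 0; 255 0 0 -1 0; 255 0 0 -1 0; 255 0 0 -1 0; 255 0 0 -1 0; 255 0 0 -1 0; 255 0 0 -1 0; 255 0 0 -1 0; 255 0 0 -1 0; 255 0 0 -1 0; 255 0 0 -1 0; 255 0 0 -1 0"

```text
clock: 10.65
tcp_pos: [0.498, 0.3789, 0.1683]
tool_rot: [2.288, 2.152, 0.0]
wrist_force: [1.9, 0.4, 2.0]
gripper_width: 0.005
grasp_force: 1.1
```

Run:
```python
from h import *
s=snapshot("side")[130:260,190:320]; t=snapshot("top")[180:280,95:195]
cv2.imwrite("pics/e.png",np.hstack([cv2.resize(x,(400,400),interpolation=cv2.INTER_CUBIC) for x in(s,t)])[...,::-1])
print(read_state()["tcp_pos"],read_state()["wrist_force"])
```

```text
[0.49785605 0.37880278 0.16810802] [ 0.83952214 -0.44103158  2.15954768]
```

View pics/e.png

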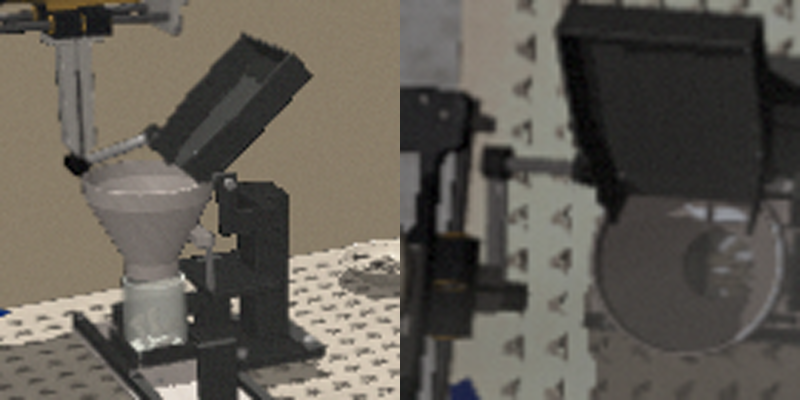

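The tray now looks empty, and light bolt shapes show in the spout throat at (730,265) and in the jar (150,320). I tip further towards the end stop to clear any stragglers.

Request:
move_arm --increments "255 0 0 -2 0; 255 0 0 -2 0; 255 1 0 -2 0; 255 0 0 -2 0; 255 1 0 -2 0; 255 1 0 -2 0; 255 1 0 -2 0; 255 1 0 -2 0; 255 1 0 -2 0; 255 1 0 -2 0; 255 0 0 0 0; 255 0 0 0 0"

```text
clock: 11.95
tcp_pos: [0.5048, 0.3789, 0.1482]
tool_rot: [-2.288, -2.153, 0.0]
wrist_force: [-0.9, -0.4, 1.3]
gripper_width: 0.008
grasp_force: 0.4
```

Request:
move_arm --increments "255 0 0 4 0; 255 -1 0 6 0; 255 -1 0 8 0; 255 -1 0 8 0; 255 -1 0 8 0; 255 0 0 8 0; 255 1 0 8 0; 255 1 0 8 0; 255 0 0 10 0; 255 0 5 20 0; 255 0 10 20 0; 255 0 0 0 0"

```text
clock: 13.15
tcp_pos: [0.5029, 0.3957, 0.2589]
tool_rot: [-2.286, -2.154, -0.005]
wrist_force: [0.8, -0.3, -0.9]
gripper_width: 0.01
grasp_force: 0.0
```

Run:
```python
from h import *
s=snapshot("side")[150:250,205:305]; t=snapshot("top")[180:280,105:205]
cv2.imwrite("pics/f.png",np.hstack([cv2.resize(x,(400,400),interpolation=cv2.INTER_CUBIC) for x in(s,t)])[...,::-1])
print(read_state()["tcp_pos"],read_state()["wrist_force"])
```

```text
[0.50247607 0.39400652 0.25625969] [ 0.32730565  0.26793131 -0.46978762]
```

View pics/f.png

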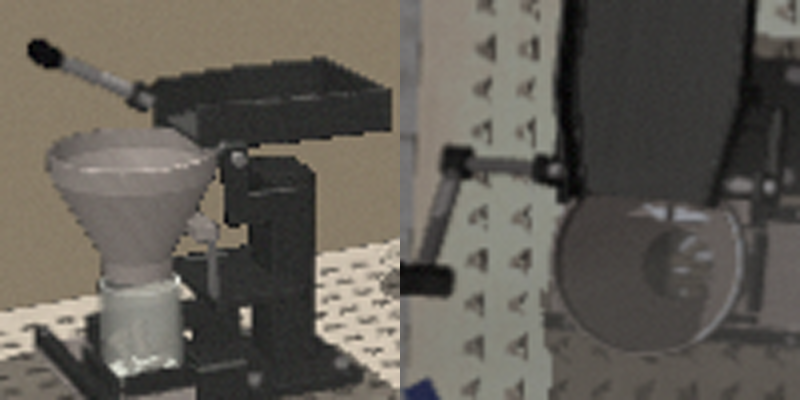

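Run:
```python
from h import *
P=camera_params("wrist");T=np.array(P["T"]);print(np.round(T,3).tolist(),np.round(P["intrinsics"],0).tolist(),read_state()["tcp_pos"])
F=np.array([.514,.272]); print(proj(P,[[*F,.156],[*F,.078],[*F,.02]]))
```

```text
[[0.998, 0.058, 0.018, 0.508], [-0.061, 0.96, 0.272, 0.473], [-0.001, -0.273, 0.962, 0.418], [0.0, 0.0, 0.0, 1.0]] [[421.0, 0.0, 321.0], [0.0, 421.0, 241.0], [0.0, 0.0, 1.0]] [0.50247607 0.39400652 0.25625969]
[[345.85379461 408.08620695]
 [340.90562069 351.24429513]
 [338.34689951 321.79040857]]
```

Request:
move_arm --increments "255 0 0 25 0; 255 1 -49 0 0; 255 2 -49 0 0; 255 2 -49 0 0; 255 2 -49 0 0; 255 0 0 0 0; 255 0 0 0 0"

```text
clock: 13.95
tcp_pos: [0.5095, 0.1967, 0.2809]
tool_rot: [-2.29, -2.15, 0.001]
wrist_force: [0.0, 0.8, -0.1]
gripper_width: 0.003
grasp_force: 0.0
```

Run:
```python
from h import *
P=camera_params("wrist"); w=snapshot("wrist"); np.save("w1.npy",w)
F=np.array([.514,.272]); q=proj(P,[[*F,.156],[*F,.1],[*F,.02]]); print(np.array(P["T"])[:3,3],q)
c=q[1].astype(int); R=65; x0,y0=max(c[0]-R,0),max(c[1]-R,0); print(x0,y0)
s=snapshot("side")
s2=s[200:255,215:270]
old=cv2.imread("pics/c.png")[:,480:,::-1][150:285,50:170]
cv2.imwrite("pics/g.png",np.hstack([cv2.resize(w[y0:y0+2*R,x0:x0+2*R],(400,400),interpolation=cv2.INTER_CUBIC),np.vstack([cv2.resize(s2,(200,200),interpolation=cv2.INTER_CUBIC),cv2.resize(old,(200,200))])])[...,::-1])
```

```text
[0.5154413  0.27580766 0.44283615] [[319.40192332 127.05923383]
 [319.6996829  126.04993189]
 [319.98862053 125.07048533]]
254 61
```

View pics/g.png

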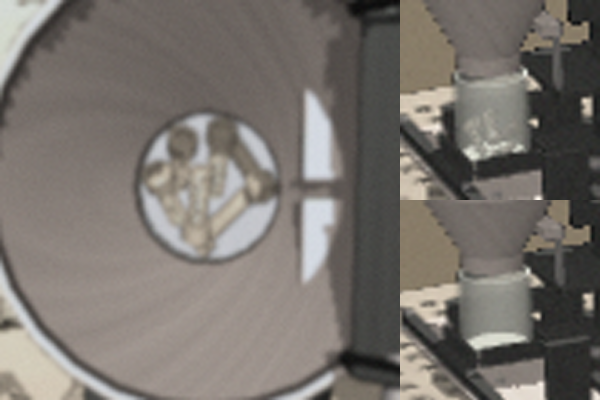

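The view down the bore shows a cluster of bolts inside the bore circle (centre 210,187, radius 72) and nothing on the funnel wall. The side crop shows bolts in the jar at (490,130). To check that none hangs in the spout, I'll measure bolt height by parallax.

Request:
move_arm --increments "255 10 0 0 0; 255 10 0 0 0; 255 0 0 0 0; 255 0 0 0 0"

```text
clock: 14.45
tcp_pos: [0.5301, 0.1979, 0.2808]
tool_rot: [2.288, 2.152, -0.001]
wrist_force: [-0.7, -0.5, 0.0]
gripper_width: 0.003
grasp_force: 0.0
```

Run:
```python
from h import *
import pickle
P=camera_params("wrist"); pickle.dump((P,snapshot("wrist")),open("w2.p","wb")); print(read_state()["tcp_pos"])
```

```text
[0.52982672 0.19789915 0.280943  ]
```

Request:
move_arm --increments "255 -10 0 0 0; 255 -10 0 0 0; 255 -10 0 0 0; 255 -10 0 0 0; 255 0 0 0 0; 255 0 0 0 0"

```text
clock: 15.1
tcp_pos: [0.4897, 0.1981, 0.2816]
tool_rot: [-2.287, -2.153, -0.001]
wrist_force: [-0.5, 0.3, -0.6]
gripper_width: 0.004
grasp_force: 0.0
```

Run:
```python
from h import *
import pickle
P3=camera_params("wrist"); w3=snapshot("wrist"); P2,w2=pickle.load(open("w2.p","rb")); w1=np.load("w1.npy")
g=[cv2.cvtColor(x,cv2.COLOR_RGB2GRAY) for x in(w1,w2,w3)]
m=np.zeros_like(g[0]); cv2.circle(m,(322,122),30,255,-1)
p=cv2.goodFeaturesToTrack(g[0],45,.03,2,mask=m,blockSize=3)
L=dict(winSize=(7,7),maxLevel=3)
def tr(a,b,p):
    q,s,_=cv2.calcOpticalFlowPyrLK(a,b,p,None,**L); r,t,_=cv2.calcOpticalFlowPyrLK(b,a,q,None,**L)
    return q,(s[:,0]>0)&(t[:,0]>0)&(np.abs(r-p).max((1,2))<.4)
q2,k2=tr(g[0],g[1],p);q3,k3=tr(g[0],g[2],p);k=k2&k3
A=ray(P2,q2[k]);B=ray(P3,q3[k])
for u,d,e in zip(p[k][:,0],A[1],B[1]):
    t=np.linalg.lstsq(np.c_[d,-e],B[0]-A[0],rcond=None)[0]; X,Y=A[0]+d*t[0],B[0]+e*t[1]
    print(((u-[254,61])*400/130).round(),(X*1000).round(),"gap",round(1000*np.linalg.norm(X-Y),1),"r",round(np.hypot(*(u-[322,122])),0))
```

```text
[148. 160.] [499. 284.  37.] gap 0.0 r 22.0
[163. 157.] [503. 284.  32.] gap 0.0 r 18.0
[163. 135.] [503. 290.  31.] gap 0.6 r 23.0
[163. 163.] [503. 283.  34.] gap 0.1 r 17.0
[212. 252.] [516. 255.  22.] gap 0.0 r 21.0
[212. 151.] [518. 285.  33.] gap 0.2 r 12.0
[182. 194.] [508. 274.  32.] gap 0.6 r 9.0
[160. 197.] [501. 273.  30.] gap 0.1 r 16.0
[172. 157.] [506. 284.  32.] gap 0.0 r 16.0
[185. 237.] [508. 261.  30.] gap 0.4 r 18.0
[194. 249.] [510. 256.  19.] gap 0.1 r 21.0
[203. 166.] [514. 281.  38.] gap 0.1 r 7.0
[172. 194.] [505. 274.  26.] gap 0.3 r 12.0
[166. 197.] [503. 273.  31.] gap 0.4 r 14.0
[178. 169.] [507. 281.  33.] gap 0.6 r 12.0
[182. 154.] [508. 285.  31.] gap 0.1 r 14.0
[200. 172.] [514. 279.  42.] gap 0.0 r 6.0
[182. 160.] [508. 284.  30.] gap 0.1 r 13.0
[203. 209.] [514. 267.  35.] gap 1.4 r 7.0
```

The left bolts lie at z 19–42 mm, inside the jar. I check the right-hand ones by patch matching.

Run:
```python
from h import *
import pickle
P3=camera_params("wrist"); w3=snapshot("wrist"); P2,w2=pickle.load(open("w2.p","rb")); w1=np.load("w1.npy")
def loc(img,u,sx):
    x,y=u; h=5; T=w1[y-h:y+h+1,x-h:x+h+1]; cx=x+sx; S=img[y-h-6:y+h+7,cx-h-10:cx+h+11]
    r=cv2.matchTemplate(S,T,cv2.TM_CCOEFF_NORMED); _,v,_,(a,b)=cv2.minMaxLoc(r)
    f=lambda l,c,r_: .5*(l-r_)/(l-2*c+r_)
    da=f(*r[b,a-1:a+2]) if 0<a<r.shape[1]-1 else 0; db=f(*r[b-1:b+2,a]) if 0<b<r.shape[0]-1 else 0
    return [cx-10+a+da,y-6+b+db],v
for c in([183,140],[220,132],[240,155],[262,185],[250,190],[230,215],[200,240],[160,175],[218,180],[278,187],[210,262]):
    u=np.round(np.array(c)*130/400+[254,61]).astype(int)
    a,va=loc(w2,u,-22);b,vb=loc(w3,u,22)
    A=ray(P2,[a]);B=ray(P3,[b]); d,e=A[1][0],B[1][0]
    t=np.linalg.lstsq(np.c_[d,-e],B[0]-A[0],rcond=None)[0]; X=A[0]+d*t[0]
    print(c,(X*1000).round(),round(va,2),round(vb,2),"gap",round(1e3*np.linalg.norm(X-B[0]-e*t[1]),1))
```

```text
[183, 140] [509. 289.  32.] 0.95 0.91 gap 0.2
[220, 132] [521. 290.  34.] 0.78 0.95 gap 0.1
[240, 155] [526. 284.  36.] 0.85 0.99 gap 0.8
[262, 185] [532. 275.  33.] 0.68 0.89 gap 0.1
[250, 190] [528. 273.  31.] 0.93 0.94 gap 0.2
[230, 215] [523. 266.  18.] 0.92 0.96 gap 0.1
[200, 240] [512. 259.  24.] 0.88 0.88 gap 0.1
[160, 175] [502. 279.  35.] 0.87 0.91 gap 0.1
[218, 180] [519. 276.  32.] 0.94 0.91 gap 0.5
[278, 187] [533. 272.   2.] 0.69 0.49 gap 0.8
[210, 262] [515. 252.  24.] 0.9 0.94 gap 0.0
```

All the bolts lie at z 18–42 mm in the jar. The tray is level and empty, and the funnel is clear. I retreat upward and hand in.

Request:
move_arm --increments "255 0 0 30 0; 255 0 0 30 0; 255 0 0 0 0; 255 0 0 0 0"

```text
clock: 15.6
tcp_pos: [0.4902, 0.1979, 0.3412]
tool_rot: [2.288, 2.152, 0.001]
wrist_force: [-0.5, 0.0, -0.6]
gripper_width: 0.001
grasp_force: 0.0
```

```bash
python3 -c "
from plant import *
print(close_job())"
```

```text
the job is handed in; nothing more can be done
None
```

Job handed in at about 15.6 s: the shuttle is against its stop (felt at about 20 N), the bolts are in the jar with the funnel clear (every bolt point measured 18–42 mm above the bench), the tray is back level and empty, and nothing else was touched; I did not confirm the count of six one by one, and the hand-in gave no verdict.

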